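Sort the freshly plated castings into their trays

ROBOT

A 6-joint arm with a two-finger parallel gripper is mounted at the origin on the work surface. World frame = base frame: x ahead of the robot, y to its left, z up, the work surface at z = 0. Lengths are in m, angles in rad, forces in N, time in s.
With the tool pointing down it reaches from about 0.3 to 0.875 m from the base axis. Payload 6.4 kg.
Tool frame: the origin (TCP) lies midway between the tips of the shut fingers; the grasp point (between the pads) lies 19 mm behind it (ctrl.tcp_to_grasp is the distance from the TCP to the grasp point, in m); z points along the fingers, y is the direction in which the jaws open and shut (so a half turn about z gives the same grasp; the last joint's range is limited). The gripper opens to 85 mm and grips with 20 to 120 N. Pads are 22 mm wide; open, the fingers measure 114 mm over their backs; the gripper's body (76 mm by 85 mm) begins 54 mm behind the grasp point. The pads swing forward as they close: fully open they stand 13 mm farther back than shut.
Start: joints at [1.084, 0.181, 1.607, -0, 1.354, -0.206], TCP at [0.159, 0.552, 0.231] pointing down, gripper open.
Joint ranges: [-2.99, 2.99], [-0.89, 2.07], [0.3, 2.58], [-1.14, 4.28], [0, 2.63], [-3.12, 3.12]. Speed limits (rad/s): [2.57, 2.57, 3.01, 3.14, 3.14, 3.14].

INTERFACE

Orientations are given as a unit quaternion [w, x, y, z].
In Python, from bench import monitor, imaging, order, spotter, ctrl gives the robot as it stands.
- The arm moves only by the shell command python3 -m pendant 'ROWS'. ROWS is JSON, a list that holds one entry, the list of rows, each a list of 5 numbers: the shift along the world's x, y, z in mm, then the turn about the world's z in degrees, then the finger opening in mm, from 0 to 85.4. A call has 1 to 8 rows; each row shifts and turns the commanded pose from where the row before left it; what a row does not reach is not made up. A row lasts 1/8 s, in which the tool goes at most 62.5 mm and 10.7 degrees, less where a joint would pass 70% of its speed; a pose out of reach is approached as far as the arm can. A call with a gripper value outside its range is refused whole. The fingers move at their own pace and stop on an object; the grip force is fixed at half the most. Time passes only in rows, so rows that do not move let the fingers close. It gives the time, the measured TCP pose, the force and the opening at its end, in the units of the state.
- monitor.get_obs(): the state, without advancing time (a new reading comes with each control period).
- imaging.camera(name): name is "side" or "top"; returns a dict with "img" (480x640x3 uint8, red, green, blue), "vfov" (degrees; the focal length in pixels is half the picture's height over the tangent of half this angle, whatever the lens; pixels are square), "cx", "cy" (the principal point, pixels), "origin" and "orientation" of the camera in the world. Camera axes: x right, y down, z forward; pixel columns grow to the right and rows downward; lengths in m; the calibration is good to about 2 mm. A picture is of the moment at which its call begins. There is no depth.
- order.hand_in(): hands the job in, once; it reports no verdict.
Trained networks look in the newest picture that a camera, given by its name, has taken for a name from the list of things; names that differ only in an ending like _2 or _b are one class to them, and where a whole thing is asked for, a point or a joint stands for the part that bears it (a point fixed in the world has none). Each returns a list of dicts, best first, with "confidence" (0 to 1); they miss things now and then, are a little off and sometimes report something else, mostly with a low value. They report only what shows in the picture. A call takes as long as a camera call. They do not tell look-alikes from the thing itself.
- spotter.recognise(camera, thing): "at" ([x, y, z] in m, in the coordinates of the camera as it stood for that picture, good to about 4 mm: the middle of the surface that is visible of it).
- spotter.tip_of(camera, thing): "at" ([x, y, z] in m, in the coordinates of the camera as it stood for that picture, good to about 4 mm: a listed point, or the origin of a listed thing).
The state is a dict: "time_s": time; "q": joint angles; "dq": joint speeds; "joint_efforts": joint torques, N m; "eef_pos": TCP position; "eef_rot": TCP orientation; "wrist_force": force on the tool from outside, world axes, zero at the start; "torque": the same for the moment, N m; "opening": opening from 0.0 (shut) to 1.0 (fully open).
Only numpy, scipy, OpenCV 4.12 (cv2) and the standard library are available. Lean on these libraries where they do the work, as an engineer would, in place of code of your own. Each camera call takes 0.05 s, during which the arm holds its last target. There are 200 camera calls.

TASK

Sort the five plated castings on the bench: stand one little house in each bay of the divided wooden tray, both candlesticks in the round white dish, and the pull handle in the undivided grey tray. Set each one down upright on the tray's floor without dropping it, and do not knock or push away the beaker and the small bottle standing among them.

Things in the scene. Friction and masses are not known exactly. Their poses are not given: they have to be found in the camera images.
- house_a: little bright-plated metal house standing upright, with a gabled roof and chimney; identical to the other house. Plain block 48 long (its x) by 40 wide (its y), walls vertical up to 55 mm, ridge at 75 mm along its x, chimney top at 80. May be gripped across either pair of walls, best 42 mm up. About 0.25 kg. Origin: centre of its underside, z up.
- house_b: little bright-plated metal house standing upright, with a gabled roof and chimney; identical to the other house. Plain block 48 long (its x) by 40 wide (its y), walls vertical up to 55 mm, ridge at 75 mm along its x, chimney top at 80. May be gripped across either pair of walls, best 42 mm up. About 0.25 kg. Origin: centre of its underside, z up.
- stick_a: bright-plated candlestick standing upright, 70 mm tall, round; identical to the other. Foot disc 48 mm diameter, thin stem, cylindrical cup 28 mm diameter from 40 to 70 mm up: grip the cup at about 52 mm. About 0.18 kg. Origin: centre of its underside, z up.
- stick_b: bright-plated candlestick standing upright, 70 mm tall, round; identical to the other. Foot disc 48 mm diameter, thin stem, cylindrical cup 28 mm diameter from 40 to 70 mm up: grip the cup at about 52 mm. About 0.18 kg. Origin: centre of its underside, z up.
- handle: bright-plated bow pull handle standing on its two feet, grip bar on top: square bar 80 long (along its x), 12 wide (y), from 36 to 48 mm up, on two posts 34 mm either side of the middle with round foot discs 28 mm diameter (96 long overall). Grip it across the middle of the bar, 42 mm up. About 0.15 kg. Origin: below the middle of the bar at the level of the undersides of the feet, z up.
- bay_tray: low wooden tray with one divider across its middle making two equal bays; fixed to the bench. Outside 110 (its x) by 190 (its y), 20 high; walls, divider and floor 5 mm thick. Bays 100 by about 87 mm, centred 46 mm either way along its y; the divider is as high as the walls, on the tray's x axis. Origin: centre of its underside, z up.
- dish: low round white dish, fixed to the bench: 176 mm across, 20 high, flat floor 5 mm thick and about 160 mm in diameter. Origin: centre of its underside, z up.
- long_tray: low rectangular grey tray without divider, fixed to the bench: outside 100 (its x) by 170 (its y), 20 high, walls and floor 5 mm. Origin: centre of its underside, z up.
- beaker: small glass beaker standing among the castings, 40 mm diameter, 55 tall, loose; not to be disturbed. Origin: centre of its underside.
- bottle: small amber glass bottle with white cap standing among the castings, 36 mm diameter, 75 tall, loose; not to be disturbed. Origin: centre of its underside.
Not all that is in view belongs to the job. Leave any purple or yellow look-alike of the house_b alone. What is shaped like the stick_b but yellow is not meant.

How it is judged:
By the outcome, as a careful person would: the job done as asked, in the order asked, and still so for the second after the job is handed in, with the robot touching nothing.
It also fails if it takes over 120 s, if anything falls off the work surface, if the arm or the gripper's body presses on something with over 40 N, if the wrist force passes 120 N, or if a joint passes its speed limit or range.

## Working session

There is one attempt and no reset: what is moved stays moved. The work goes in short steps, Python scripts to look and compute and a shell command to move; the robot and the scene stay as the last step left them, time stands still between calls to the robot, and variables do not carry over. Pictures are saved under pics/ and viewed, about 12 in all and at most 16, crops included, and the job is handed in when it is done.

```bash
mkdir -p pics; cat > h.py <<'E'
from bench import monitor, imaging, order, spotter, ctrl
import numpy as np, cv2
from scipy.spatial.transform import Rotation as R
def rot(c): q=c["orientation"]; return R.from_quat([q[1],q[2],q[3],q[0]]).as_matrix()
def f(c): return 240/np.tan(np.radians(c["vfov"]/2))
def proj(c,p):
    v=rot(c).T@(np.array(p)-c["origin"]); return c["cx"]+f(c)*v[0]/v[2], c["cy"]+f(c)*v[1]/v[2]
def unproj(c,u,v,z):
    d=rot(c)@np.array([(u-c["cx"])/f(c),(v-c["cy"])/f(c),1]); o=np.array(c["origin"]); return o+d*(z-o[2])/d[2]
def world(c,at): return rot(c)@np.array(at)+c["origin"]
def save(c,n): cv2.imwrite(f"pics/{n}.png",c["img"][:,:,::-1])
E
python3 - <<'E'
from h import *
for n in ("top","side"):
    c=imaging.camera(n); save(c,n+"0"); print(n,c["vfov"],c["cx"],c["cy"],np.round(c["origin"],3),np.round(rot(c),3).tolist())
    for t in "house_a stick_a handle bay_tray dish long_tray beaker bottle".split():
        for r in spotter.tip_of(n,t):
            w=world(c,r["at"]); print(t,round(r["confidence"],2),np.round(w,3),np.round(proj(c,w)))
print(monitor.get_obs())
E
```

```text
top 46.28599943973242 328.26321551542617 241.0062480360801 [3.080e-01 1.000e-03 1.183e+00] [[-0.047, -0.976, 0.213], [-0.999, 0.045, -0.016], [0.006, -0.214, -0.977]]
house_a 0.98 [ 0.659 -0.273  0.002] [442. 194.]
house_a 0.9 [ 0.682 -0.176  0.003] [398. 186.]
house_a 0.7 [ 0.586 -0.192  0.001] [408. 228.]
house_a 0.6 [ 0.466 -0.129  0.002] [383. 285.]
stick_a 0.92 [0.457 0.135 0.003] [258. 295.]
stick_a 0.88 [0.586 0.267 0.003] [196. 238.]
stick_a 0.58 [0.609 0.174 0.006] [239. 225.]
handle 0.63 [ 0.441  0.005 -0.005] [321. 299.]
bay_tray 0.76 [ 0.451 -0.339 -0.   ] [482. 287.]
bay_tray 0.6 [ 0.589 -0.191 -0.001] [408. 227.]
dish 0.92 [0.636 0.01  0.   ] [314. 210.]
long_tray 0.71 [0.435 0.349 0.004] [156. 310.]
beaker 0.76 [ 0.521  0.067 -0.003] [290. 264.]
bottle 0.76 [ 0.52  -0.067 -0.   ] [352. 261.]
side 53.06459865527946 315.3838422644606 235.74807069671368 [0.284 0.538 0.758] [[-0.898, -0.334, 0.286], [-0.44, 0.687, -0.578], [-0.003, -0.645, -0.764]]
house_a 0.92 [ 0.59  -0.189 -0.001] [337. 186.]
house_a 0.81 [ 0.679 -0.177  0.002] [299. 177.]
house_a 0.79 [ 0.66  -0.266  0
[... 529 characters left out ...]
[ 0.528 -0.068  0.001] [340. 231.]
{'time_s': 0.9, 'q': array([ 1.08372350e+00,  1.80762807e-01,  1.60697614e+00, -5.38887551e-06,
        1.35377596e+00, -2.06291214e-01]), 'dq': array([-0.00061748,  0.00183927, -0.0004686 , -0.00104015, -0.00017448,
       -0.00012479]), 'joint_efforts': array([-1.35347614e-04, -4.44816256e+01, -3.51694465e+01, -2.88141291e-04,
        6.95268882e-04, -8.10465934e-06]), 'eef_pos': array([0.15933363, 0.55252092, 0.23132094]), 'eef_rot': array([1.56834051e-05, 1.39929510e-01, 9.90161467e-01, 3.56674886e-05]), 'wrist_force': array([-0.00343791, -0.61543894,  0.53519701]), 'torque': array([ 0.01067779,  0.01871949, -0.03604602]), 'opening': 1.0015526388731564}
```

View pics/top0.png

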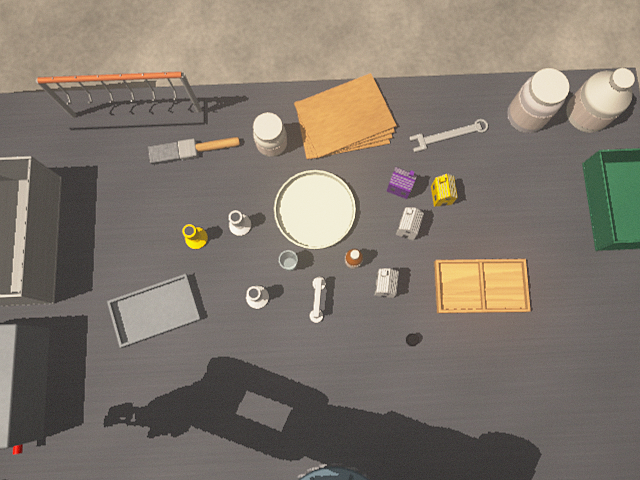

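View pics/side0.png

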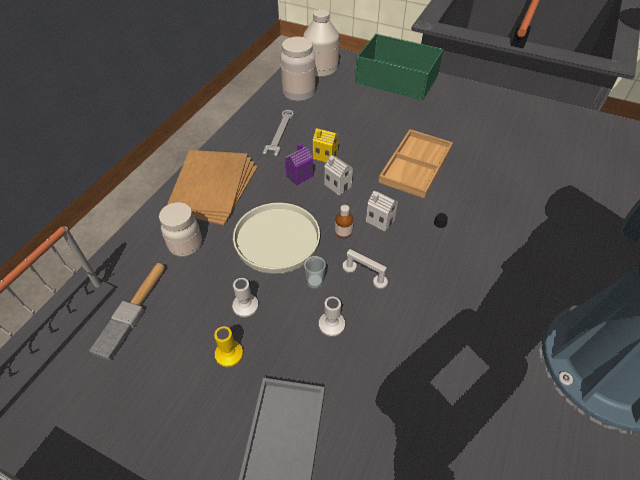

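The top view shows silver houses at about (409,224) and (386,283), silver sticks at (239,224) and (257,298), and the handle at (318,300). The bay tray is at (482,287), the dish at (314,210) and the grey tray at (155,310). The purple and yellow look-alikes are at (402,183), (444,190) and (195,237). The side view agrees. Next I fit the yaws with silhouettes.

```bash
cat > fit.py <<'E'
from h import *
from scipy.optimize import minimize
def box(x0,x1,y0,y1,z0,z1): return [(x,y,z) for x in(x0,x1) for y in(y0,y1) for z in(z0,z1)]
def cyl(x,r,z0,z1): return [(x+r*np.cos(a),r*np.sin(a),z) for a in np.linspace(0,6.28,20) for z in (z0,z1)]
M={"house":[box(-.024,.024,-.02,.02,0,.055)+[(-.024,0,.075),(.024,0,.075)]],
"handle":[box(-.04,.04,-.006,.006,.036,.048)]+[cyl(s*.034,.014,0,.004) for s in(-1,1)]+[cyl(s*.034,.006,0,.04) for s in(-1,1)],
"stick":[cyl(0,.024,0,.005),cyl(0,.006,0,.04),cyl(0,.014,.04,.07)],
"bay":[box(-.055,.055,-.095,.095,0,.02)],"long":[box(-.05,.05,-.085,.085,0,.02)],"dish":[cyl(0,.088,.0,.02)]}
def sil(c,m,p):
    im=np.zeros((1440,1920),np.uint8); Rz=R.from_euler("z",p[2]).as_matrix()
    for part in m:
        uv=np.array([proj(c,Rz@np.array(q)+[p[0],p[1],p[3] if len(p)>3 else 0]) for q in part])
        cv2.fillConvexPoly(im,cv2.convexHull(np.round((uv*3+1)*16).astype(np.int32)),255,shift=4)
    return cv2.resize(im,(640,480),interpolation=cv2.INTER_AREA)/255.
def fit(cs,masks,m,p0,yaws=(0,),z=0):
    best=None
    def cost(p):
        t=0
        for c,k in zip(cs,masks):
            s=sil(c,m,list(p)+[z]); u,v=map(int,proj(c,(p0[0],p0[1],.03)));w=70
            sl=np.s_[max(0,v-w):v+w,max(0,u-w):u+w]
            a,b=s[sl],k[sl]; t+=np.abs(a-b).sum()/a.sum()
        return t
    ys=sorted(yaws,key=lambda y:cost([*p0,y]))[:3]
    for y in ys:
        r=minimize(cost,[*p0,y],method="Nelder-Mead",options=dict(initial_simplex=np.array([[*p0,y],[p0[0]+.006,p0[1],y],[p0[0],p0[1]+.006,y],[*p0,y+.15]]),xatol=2e-4,fatol=1e-3,maxiter=150))
        if best is None or r.fun<best.fun: best=r
    return best
def near(k,c,p,rad=.075):
    u,v=proj(c,(p[0],p[1],.03)); r=rad*f(c)/np.linalg.norm(np.array([p[0],p[1],.03])-c["origin"])
    m=np.zeros(k.shape,np.uint8); cv2.circle(m,(int(u),int(v)),int(r),1,-1); return k*m
def masks(c):
    h=cv2.cvtColor(c["img"],cv2.COLOR_RGB2HSV); g=c["img"].max(2)
    return dict(silver=((h[...,1]<60)&(g>95)).astype(float), wood=((h[...,1]>80)&(abs(h[...,0].astype(int)-17)<8)&(g>90)).astype(float))
E
cat > run1.py <<'E'
from fit import *
cs=[imaging.camera("top"),imaging.camera("side")]; ms=[masks(c) for c in cs]; vis=[c["img"][:,:,::-1].copy() for c in cs]
Y=np.arange(0,np.pi,np.pi/12)
for n,k,p,col,cam,ys in [("house_a","house",(.587,-.190),"silver",(0,1),Y),("house_b","house",(.466,-.129),"silver",(0,1),Y),("handle","handle",(.44,.008),"silver",(0,1),Y),("stick_a","stick",(.608,.172),"silver",(0,1),[0]),("stick_b","stick",(.456,.136),"silver",(0,1),[0]),("bay","bay",(.451,-.336),"wood",(0,1),[-.3,-.15,0,.15,.3]),("long","long",(.434,.35),"silver",(0,),[-.3,.1,.3,.6]),("dish","dish",(.634,.009),"silver",(0,),[0])]:
    rad={"house":.055,"stick":.055,"handle":.07}.get(k,.13)
    r=fit([cs[i] for i in cam],[near(ms[i][col],cs[i],p,rad) for i in cam],M[k],p,ys)
    print(n,np.round(r.x[:2],4),"yaw",round(np.degrees(r.x[2]),1),"cost",round(r.fun,2))
    for i in (0,1):
        cn,_=cv2.findContours((sil(cs[i],M[k],r.x)>.5).astype(np.uint8),0,2); 
        vis[i]=vis[i] if i else vis[i]
        cs[i].setdefault("cn",[]).extend(cn)
a=cv2.resize(vis[0][170:370,100:540],None,fx=1.8,fy=1.8,interpolation=2); 
cv2.polylines(a,[np.round((q-[100,170]+.5)*1.8).astype(np.int32) for q in cs[0]["cn"]],True,(0,0,255))
cv2.imwrite("pics/fit_top.png",a)
b=cv2.resize(vis[1][120:350,200:480],None,fx=2.5,fy=2.5,interpolation=2)
cv2.polylines(b,[np.round((q-[200,120]+.5)*2.5).astype(np.int32) for q in cs[1]["cn"]],True,(0,0,255))
cv2.imwrite("pics/fit_side.png",b)
E
python3 run1.py
```

```text
house_a [ 0.5888 -0.1898] yaw 164.2 cost 1.82
house_b [ 0.4645 -0.1317] yaw -9.2 cost 2.11
handle [0.4411 0.0117] yaw -7.7 cost 6.51
stick_a [0.6112 0.1733] yaw -2.7 cost 3.02
stick_b [0.4518 0.1384] yaw 11.6 cost 3.66
bay [ 0.453  -0.3347] yaw -1.9 cost 0.04
long [0.4116 0.3451] yaw 99.8 cost 1.48
dish [0.6343 0.0275] yaw -1.7 cost 1.02
```

View pics/fit_top.png

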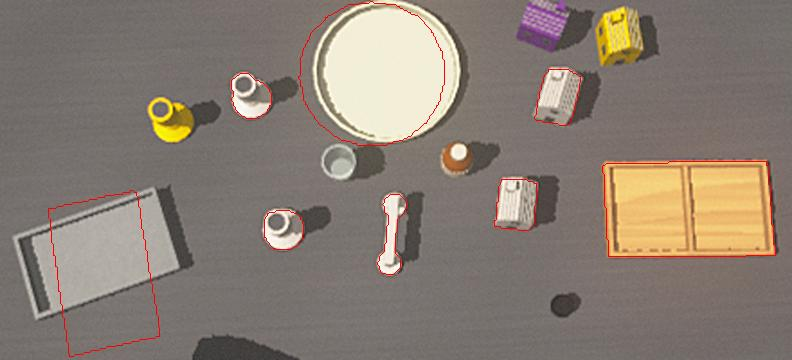

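View pics/fit_side.png

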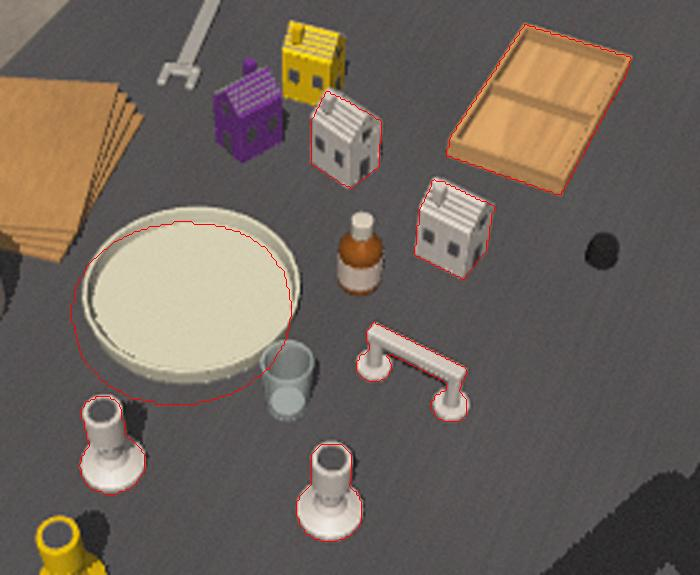

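The object outlines fit in both views. The dish and grey-tray fits are off, so I'll use the network and corner values for those. I start with house_a; the jaw yaw of 74° already matches it.

```bash
python3 -m pendant '[[[27,-46,-6,0,85],[27,-46,-6,0,85],[27,-46,-6,0,85],[27,-46,-6,0,85],[27,-46,-6,0,85],[27,-46,-6,0,85],[27,-46,-6,0,85],[27,-46,-6,0,85]]]'; python3 -m pendant '[[[27,-46,-6,0,75],[27,-46,-6,0,75],[27,-46,-6,0,75],[27,-46,-6,0,75],[27,-46,-6,0,75],[27,-46,-6,0,75],[27,-46,-6,0,70],[27,-46,-6,0,70]]]'
python3 - <<'E'
from h import *
c=imaging.camera("top")
P=np.array([unproj(c,100+u/1.8,170+v/1.8,.02)[:2] for u,v in [(14,237),(152,187),(188,267),(38,319)]])
print(np.round(P,3).tolist(),P.mean(0)); d=P[0]+P[3]-P[1]-P[2]; print("long axis deg",np.degrees(np.arctan2(d[1],d[0])))
P=[unproj(c,100+u/1.8,170+v/1.8,.02)[:2] for u,v in [(313,73),(466,73),(390,0)]]; print((P[0]+P[1])/2,P[2])
E
```

```text
time_s: 2.0
eef_pos: [0.3762, 0.183, 0.1835]
eef_rot: [0.001, 0.14, 0.99, 0.0]
wrist_force: [0.3, -0.2, 0.1]
opening: 0.997
time_s: 3.0
eef_pos: [0.5922, -0.1852, 0.1351]
eef_rot: [0.0, 0.14, 0.99, 0.0]
wrist_force: [1.1, 0.3, 1.0]
opening: 0.821
[[0.454, 0.444], [0.505, 0.287], [0.411, 0.245], [0.36, 0.414]] [0.43246381 0.34735974]
long axis deg 107.24701288426947
[0.62959201 0.0051102 ] [7.21126234e-01 6.62259547e-04]
```

```bash
python3 -m pendant '[[[-3,-5,0,0,70],[0,0,-30,0,70],[0,0,-30,0,70],[0,0,-30,0,70],[0,0,-24,0,70],[0,0,0,0,70],[0,0,0,0,30],[0,0,0,0,30]]]'; python3 -m pendant '[[[0,0,0,0,30],[0,0,0,0,30],[0,0,0,0,30]]]'
```

```text
time_s: 4.05
eef_pos: [0.5896, -0.189, 0.0235]
eef_rot: [0.002, 0.14, 0.99, -0.001]
wrist_force: [-0.4, -0.1, -1.6]
opening: 0.471
time_s: 4.42
eef_pos: [0.5897, -0.189, 0.0234]
eef_rot: [0.002, 0.14, 0.99, -0.0]
wrist_force: [-1.1, 1.9, 7.6]
opening: 0.476
```

```bash
python3 -m pendant '[[[0,0,25,0,30],[0,0,25,0,30],[0,0,25,0,30],[0,0,20,0,30],[-23,-32,0,2.3,30],[-23,-32,0,2.3,30],[-23,-32,0,2.3,30],[-23,-32,0,2.3,30]]]'; python3 -m pendant '[[[-23,-32,0,2.3,30],[-23,-32,0,2.4,30],[0,0,0,0,30],[0,0,0,0,30]]]'
python3 - <<'E'
from h import *
for n in ("top","side"):
    c=imaging.camera(n); cv2.imwrite(f"pics/h1{n}.png",cv2.resize(c["img"][60:380,240:600,::-1],None,fx=1.1,fy=1.1))
    for r in spotter.tip_of(n,"house_a"): print(n,round(r["confidence"],2),np.round(world(c,r["at"]),3))
a,b=[cv2.imread(f"pics/h1{n}.png") for n in("top","side")]; cv2.imwrite("pics/h1.png",np.hstack([a,b]))
E
```

```text
time_s: 5.42
eef_pos: [0.4954, -0.3172, 0.1164]
eef_rot: [-0.0, 0.059, 0.998, 0.0]
wrist_force: [0.4, -0.4, -2.8]
opening: 0.468
time_s: 5.92
eef_pos: [0.4503, -0.3801, 0.1162]
eef_rot: [-0.0, 0.02, 1.0, 0.0]
wrist_force: [0.3, -0.3, -2.9]
opening: 0.471
top 0.73 [ 0.661 -0.273  0.001]
top 0.59 [0.607 0.173 0.005]
top 0.58 [ 0.681 -0.175  0.001]
top 0.55 [ 0.468 -0.128 -0.003]
side 0.85 [ 0.66  -0.266  0.001]
side 0.76 [ 0.451 -0.379  0.092]
side 0.67 [ 0.466 -0.128  0.005]
side 0.56 [ 0.681 -0.18   0.002]
```

View pics/h1.png

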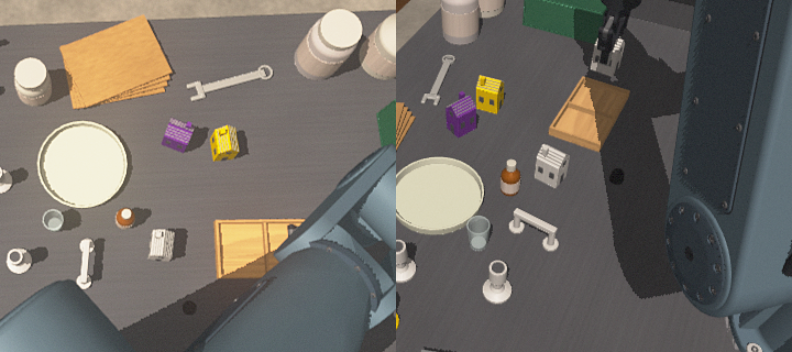

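House held upright over the far bay, other items untouched. I lower it gently.

```bash
python3 -m pendant '[[[1,-1,-25,0,30],[0,0,-25,0,30],[0,0,-20,0,30],[0,0,-10,0,30],[0,0,-4,0,30],[0,0,0,0,30],[0,0,0,0,30]]]'; python3 -m pendant '[[[0,0,-2,0,30],[0,0,0,0,30],[0,0,0,0,30]]]'
```

```text
time_s: 7.0
eef_pos: [0.4518, -0.3821, 0.0331]
eef_rot: [0.001, 0.019, 1.0, -0.001]
wrist_force: [-0.0, -0.1, -2.7]
opening: 0.47
time_s: 7.38
eef_pos: [0.4513, -0.3815, 0.0304]
eef_rot: [0.0, 0.019, 1.0, -0.0]
wrist_force: [0.8, 0.0, -2.7]
opening: 0.472
```

```bash
python3 -m pendant '[[[0,0,-1,0,30],[0,0,0,0,30],[0,0,0,0,30]]]'; python3 -m pendant '[[[0,0,-1,0,30],[0,0,0,0,30],[0,0,0,0,30]]]'
```

```text
time_s: 7.75
eef_pos: [0.4513, -0.3815, 0.0293]
eef_rot: [-0.0, 0.019, 1.0, 0.0]
wrist_force: [0.3, -0.7, -1.9]
opening: 0.471
time_s: 8.12
eef_pos: [0.4514, -0.3816, 0.0285]
eef_rot: [0.0, 0.019, 1.0, -0.0]
wrist_force: [-0.3, -0.1, 0.6]
opening: 0.469
```

```bash
python3 -m pendant '[[[0,0,0,0,65],[0,0,0,0,65],[0,0,0,0,65],[0,0,10,0,65],[0,0,30,0,70],[0,0,30,0,70],[0,0,30,0,70],[2,41,0,-1.2,70]]]'; python3 -m pendant '[[[2,41,0,-1.2,70],[2,41,0,-1.2,70],[2,41,0,-1.2,70],[2,41,0,-1.2,70],[3,44,0,-1,70],[0,0,0,0,70],[0,0,0,0,70]]]'; python3 run1.py|head -2; python3 - <<'E'
from fit import *
c=imaging.camera("side"); k=near(masks(c)["silver"],c,(.4515,-.3815),.06)
r=fit([c],[k],M["house"],(.4515,-.3815),[-.1,0],.005);print(r.x,r.fun)
E
```

```text
time_s: 9.12
eef_pos: [0.455, -0.3442, 0.1327]
eef_rot: [0.003, 0.031, 1.0, -0.003]
wrist_force: [-0.1, -0.0, 0.1]
opening: 0.822
time_s: 10.0
eef_pos: [0.4648, -0.133, 0.129]
eef_rot: [0.001, 0.08, 0.997, -0.0]
wrist_force: [1.0, -0.7, 0.3]
opening: 0.815
house_a [ 0.5931 -0.1945] yaw 99.3 cost 2.73
house_b [ 0.4572 -0.1232] yaw 6.8 cost 1.99
[ 0.45135911 -0.3850113  -0.08351311] 0.2806312978532535
```

```bash
python3 -m pendant '[[[0,1,-30,0,70],[0,0,-30,0,70],[0,0,-30,0,70],[0,0,-17,0,70],[0,0,0,0,70],[0,0,0,0,30],[0,0,0,0,30],[0,0,0,0,30]]]'; python3 -m pendant '[[[0,0,0,0,30],[0,0,0,0,30]]]'
```

```text
time_s: 11.15
eef_pos: [0.4656, -0.1322, 0.0227]
eef_rot: [0.001, 0.08, 0.997, -0.001]
wrist_force: [-0.6, -1.0, 6.6]
opening: 0.458
time_s: 11.4
eef_pos: [0.4655, -0.1322, 0.0227]
eef_rot: [0.001, 0.08, 0.997, -0.001]
wrist_force: [-1.4, -0.0, 6.3]
opening: 0.461
```

```bash
python3 -m pendant '[[[0,0,25,0,30],[0,0,25,0,30],[0,0,25,0,30],[0,0,20,0,30],[-3,-39,0,2,30],[-3,-39,0,2,30],[-3,-39,0,2,30],[-2,-38,0,1,30]]]'; python3 -m pendant '[[[0,0,0,0,30],[0,0,-25,0,30],[0,0,-25,0,30],[0,0,-20,0,30],[0,0,-12,0,30],[0,0,-4,0,30],[0,0,0,0,30],[0,0,0,0,30]]]'
```

```text
time_s: 12.4
eef_pos: [0.4529, -0.2874, 0.1162]
eef_rot: [-0.0, 0.019, 1.0, 0.0]
wrist_force: [0.7, -1.1, -1.6]
opening: 0.459
time_s: 13.4
eef_pos: [0.4539, -0.2869, 0.0311]
eef_rot: [0.001, 0.019, 1.0, -0.001]
wrist_force: [-0.0, -0.4, -2.1]
opening: 0.461
```

Contact is expected at a TCP height of about 0.0277.

```bash
python3 -m pendant '[[[0,0,-2,0,30],[0,0,0,0,30],[0,0,0,0,30]]]'; python3 -m pendant '[[[0,0,-1,0,30],[0,0,0,0,30],[0,0,0,0,30]]]';python3 -m pendant '[[[0,0,-1,0,30],[0,0,0,0,30],[0,0,0,0,30]]]'
```

```text
time_s: 13.78
eef_pos: [0.4533, -0.2865, 0.0283]
eef_rot: [0.0, 0.019, 1.0, -0.0]
wrist_force: [0.2, 0.6, -2.5]
opening: 0.46
time_s: 14.15
eef_pos: [0.4534, -0.2866, 0.0277]
eef_rot: [0.0, 0.019, 1.0, -0.0]
wrist_force: [-1.9, 2.2, 5.6]
opening: 0.461
time_s: 14.52
eef_pos: [0.4534, -0.2867, 0.0277]
eef_rot: [-0.0, 0.019, 1.0, -0.0]
wrist_force: [-5.9, 4.9, 15.4]
opening: 0.463
```

```bash
python3 -m pendant '[[[0,0,1.5,0,30],[0,0,0,0,65],[0,0,0,0,65],[0,0,0,0,65],[0,0,10,0,65],[0,0,30,0,60],[0,0,30,0,60],[0,0,30,0,60]]]'; python3 -m pendant '[[[16,46,0,-9,60],[16,46,0,-9,60],[16,46,0,-9,60],[16,46,0,-9,60],[16,46,0,-9,60],[16,46,0,-9,60],[16,46,0,-9,60],[16,46,0,-9,60]]]';python3 -m pendant '[[[16,46,0,-8,60],[14,46,0,-8,60],[0,0,0,0,60],[0,0,0,0,60]]]'
python3 - <<'E'
from fit import *
c=imaging.camera("side"); save(c,"s2")
for p in((.4515,-.3815),(.453,-.2867)):
    r=fit([c],[near(masks(c)["silver"],c,p,.05)],M["house"],p,[-.1,0],.005);print(r.x,r.fun)
E
```

```text
time_s: 15.52
eef_pos: [0.4534, -0.2866, 0.1294]
eef_rot: [0.0, 0.019, 1.0, -0.0]
wrist_force: [0.2, -0.5, -0.1]
opening: 0.703
time_s: 16.52
eef_pos: [0.582, 0.0831, 0.1287]
eef_rot: [0.0, 0.605, 0.796, 0.0]
wrist_force: [0.5, -0.4, 0.0]
opening: 0.702
time_s: 17.02
eef_pos: [0.6111, 0.1734, 0.128]
eef_rot: [0.0, 0.708, 0.707, -0.0]
wrist_force: [0.3, -0.8, 0.3]
opening: 0.703
[ 0.45158009 -0.3833937  -0.06305767] 0.2964820710893053
[ 0.45312633 -0.2905727  -0.00587609] 0.15119460058506973
```

View pics/s2.png

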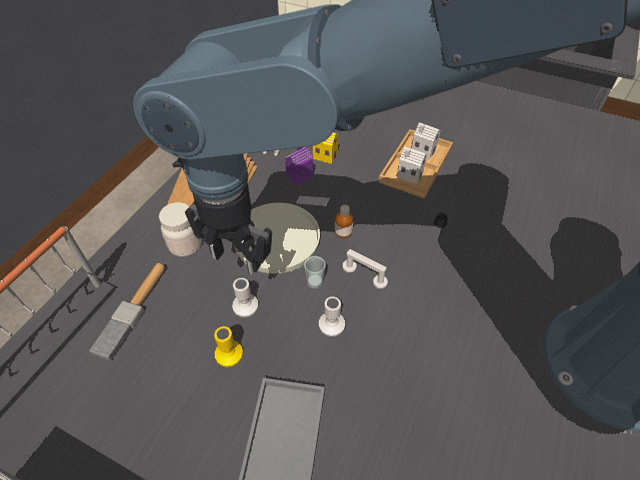

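The image shows one house upright in each bay, at (426,140) and (411,165). Everything else is in place, and the gripper is above stick_a at (243,297).

```bash
python3 -m pendant '[[[0,0,-30,0,60],[0,0,-30,0,60],[0,0,-25,0,60],[0,0,-13,0,60],[0,0,0,0,60],[0,0,0,0,15],[0,0,0,0,15],[0,0,0,0,15]]]'; python3 -m pendant '[[[0,0,0,0,15],[0,0,0,0,15],[0,0,0,0,15]]]'
```

```text
time_s: 18.08
eef_pos: [0.6124, 0.1735, 0.0314]
eef_rot: [0.001, 0.708, 0.706, 0.001]
wrist_force: [-1.2, -1.2, 6.1]
opening: 0.311
time_s: 18.45
eef_pos: [0.6124, 0.1735, 0.0314]
eef_rot: [0.001, 0.708, 0.706, 0.001]
wrist_force: [-0.7, -1.1, 6.6]
opening: 0.313
```

```bash
python3 -m pendant '[[[0,0,20,0,15],[0,0,30,0,15],[0,0,30,0,15],[7,-42,0,0,15],[7,-42,0,0,15],[6,-42,0,0,15],[0,0,0,0,15],[0,0,0,0,15]]]'; python3 -m pendant '[[[0,0,-25,0,15],[0,0,-25,0,15],[0,0,-15,0,15],[0,0,-5,0,15],[0,0,0,0,15],[0,0,0,0,15]]]'
```

```text
time_s: 19.45
eef_pos: [0.6312, 0.0478, 0.1103]
eef_rot: [-0.0, 0.708, 0.706, 0.0]
wrist_force: [0.2, 0.5, -1.2]
opening: 0.311
time_s: 20.2
eef_pos: [0.6322, 0.0476, 0.0409]
eef_rot: [0.001, 0.708, 0.706, 0.001]
wrist_force: [0.1, -0.8, -1.5]
opening: 0.308
```

```bash
python3 -m pendant '[[[0,0,-3,0,15],[0,0,0,0,15],[0,0,0,0,15]]]'; python3 -m pendant '[[[0,0,-1,0,15],[0,0,0,0,15],[0,0,0,0,15]]]';python3 -m pendant '[[[0,0,-1,0,15],[0,0,0,0,15],[0,0,0,0,15]]]'
```

```text
time_s: 20.58
eef_pos: [0.6314, 0.0474, 0.0369]
eef_rot: [0.0, 0.708, 0.706, 0.0]
wrist_force: [-0.7, 0.6, -1.6]
opening: 0.314
time_s: 20.95
eef_pos: [0.6315, 0.0474, 0.0364]
eef_rot: [0.0, 0.708, 0.706, 0.0]
wrist_force: [-3.1, 0.5, 5.4]
opening: 0.318
time_s: 21.32
eef_pos: [0.6316, 0.0474, 0.0364]
eef_rot: [0.0, 0.708, 0.706, 0.0]
wrist_force: [-6.1, -0.6, 12.7]
opening: 0.311
```

```bash
python3 -m pendant '[[[0,0,1,0,15],[0,0,0,0,50],[0,0,0,0,50],[0,0,10,0,50],[0,0,30,0,55],[0,0,30,0,60],[0,0,30,0,60],[0,0,0,0,60]]]'; python3 -m pendant '[[[-36,18,0,0,60],[-36,18,0,0,60],[-36,18,0,0,60],[-36,18,0,0,60],[-36,19,0,0,60],[0,0,0,0,60],[0,0,0,0,60]]]'
python3 - <<'E'
from fit import *
c=imaging.camera("side")
for p,z in(((.632,.047),.005),((.452,.1384),0)):
    r=fit([c],[near(masks(c)["silver"],c,p,.05)*(1-0)],M["stick"],p,[0],z);print(r.x,r.fun)
cv2.imwrite("pics/s3.png",cv2.resize(c["img"][120:400,180:460,::-1],None,fx=2,fy=2))
E
```

```text
time_s: 22.32
eef_pos: [0.6337, 0.0473, 0.1396]
eef_rot: [0.003, 0.708, 0.706, 0.002]
wrist_force: [0.4, 0.1, -0.3]
opening: 0.704
time_s: 23.2
eef_pos: [0.4518, 0.1384, 0.1357]
eef_rot: [0.0, 0.708, 0.706, 0.0]
wrist_force: [0.0, 0.5, 1.1]
opening: 0.701
[ 0.63533184  0.06522882 -0.23658129] 1.853647316411323
[0.45200258 0.13781976 0.19973355] 0.1729019613695264
```

View pics/s3.png

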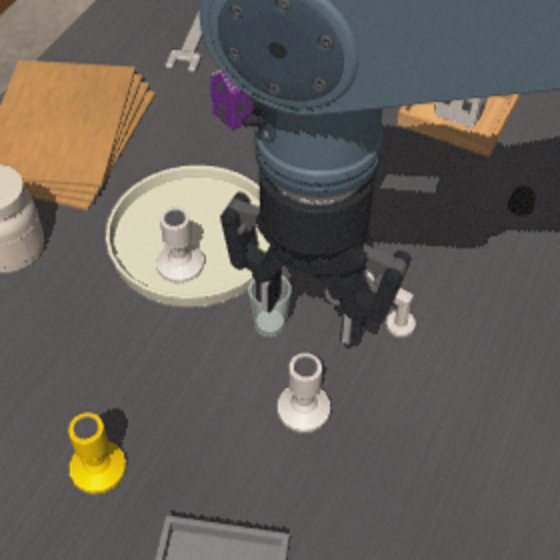

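Stick_a stands upright in the dish at crop (178,245), and stick_b at (303,390) is where I expected it. I go down on stick_b.

```bash
python3 -m pendant '[[[0,0,-30,0,60],[0,0,-30,0,60],[0,0,-30,0,60],[0,0,-15,0,60],[0,0,0,0,60],[0,0,0,0,15],[0,0,0,0,15],[0,0,0,0,15]]]'; python3 -m pendant '[[[0,0,0,0,15],[0,0,0,0,15],[0,0,0,0,15]]]'
```

```text
time_s: 24.25
eef_pos: [0.4526, 0.1385, 0.032]
eef_rot: [0.001, 0.708, 0.706, 0.001]
wrist_force: [-0.8, -0.7, 5.2]
opening: 0.31
time_s: 24.62
eef_pos: [0.4526, 0.1386, 0.032]
eef_rot: [0.001, 0.708, 0.706, 0.001]
wrist_force: [0.1, -1.5, 6.3]
opening: 0.313
```

```bash
python3 -m pendant '[[[0,0,20,0,15],[0,0,30,0,15],[0,0,30,0,15],[0,0,20,0,15],[30,-28,0,0,15],[30,-28,0,0,15],[30,-28,0,0,15],[30,-29,0,0,15]]]'; python3 -m pendant '[[[30,-29,0,0,15],[29,-29,0,0,15],[0,0,0,0,15],[0,0,-30,0,15],[0,0,-30,0,15],[0,0,-25,0,15],[0,0,-5,0,15],[0,0,0,0,15]]]'
```

```text
time_s: 25.62
eef_pos: [0.5716, 0.0248, 0.1304]
eef_rot: [-0.0, 0.708, 0.706, -0.0]
wrist_force: [-0.3, -0.0, -2.0]
opening: 0.309
time_s: 26.62
eef_pos: [0.63, -0.032, 0.0409]
eef_rot: [-0.0, 0.708, 0.706, -0.0]
wrist_force: [0.9, 0.2, -1.9]
opening: 0.312
```

```bash
python3 -m pendant '[[[0,0,0,0,15]]]'
```

```text
time_s: 26.75
eef_pos: [0.6313, -0.0326, 0.0423]
eef_rot: [0.001, 0.708, 0.706, 0.001]
wrist_force: [0.5, 0.0, -1.4]
opening: 0.309
```

```bash
python3 -m pendant '[[[0,0,-3,0,15],[0,0,0,0,15],[0,0,0,0,15]]]'; python3 -m pendant '[[[0,0,-1,0,15],[0,0,0,0,15],[0,0,0,0,15]]]';python3 -m pendant '[[[0,0,-1,0,15],[0,0,0,0,15],[0,0,0,0,15]]]'
```

```text
time_s: 27.12
eef_pos: [0.6304, -0.0325, 0.0379]
eef_rot: [0.0, 0.708, 0.706, 0.0]
wrist_force: [0.3, 0.5, -2.2]
opening: 0.309
time_s: 27.5
eef_pos: [0.6305, -0.0326, 0.037]
eef_rot: [0.0, 0.708, 0.706, 0.0]
wrist_force: [-0.3, -0.4, 0.7]
opening: 0.308
time_s: 27.88
eef_pos: [0.6307, -0.0326, 0.037]
eef_rot: [0.0, 0.708, 0.706, 0.0]
wrist_force: [-2.4, 0.4, 7.3]
opening: 0.309
```

```bash
python3 -m pendant '[[[0,0,0.5,0,15],[0,0,0,0,50],[0,0,0,0,50],[0,0,10,0,50],[0,0,30,0,45],[0,0,30,0,45],[0,0,30,0,45],[0,0,0,0,45]]]'; python3 -m pendant '[[[-24,6,0,10,45],[-24,6,0,10,45],[-24,6,0,10,45],[-24,6,0,10,45],[-24,5,0,10,45],[-24,5,0,10,45],[-24,5,0,10,45],[-21,5,0,10,45]]]'
python3 -m pendant '[[[0,0,0,2,45],[0,0,0,0,45],[0,0,0,0,45]]]'
python3 - <<'E'
from fit import *
cs=[imaging.camera(n) for n in("side","top")]; p=(.441,.0117)
for c in cs:
    r=fit([c],[near(masks(c)["silver"],c,p,.065)],M["handle"],p,[-.13]);print(r.x[:2],np.degrees(r.x[2]),r.fun)
cv2.imwrite("pics/s4.png",np.hstack([cv2.resize(cs[0]["img"][120:400,180:460,::-1],(400,400)),cv2.resize(cs[1]["img"][170:370,220:420,::-1],(400,400))]))
E
```

```text
time_s: 28.88
eef_pos: [0.6326, -0.033, 0.1401]
eef_rot: [0.003, 0.708, 0.706, 0.002]
wrist_force: [-0.5, 0.1, -0.2]
opening: 0.527
time_s: 29.88
eef_pos: [0.4398, 0.0118, 0.1354]
eef_rot: [-0.001, 0.086, 0.996, 0.0]
wrist_force: [-0.2, 0.0, -0.8]
opening: 0.529
time_s: 30.25
eef_pos: [0.442, 0.0112, 0.1363]
eef_rot: [0.0, 0.072, 0.997, -0.0]
wrist_force: [0.7, -0.1, -0.5]
opening: 0.527
[0.44060127 0.01112572] -7.0894618046495435 0.22157088858991608
[0.46080958 0.02753335] -68.3298785403407 4.905226462004108
```

View pics/s4.png

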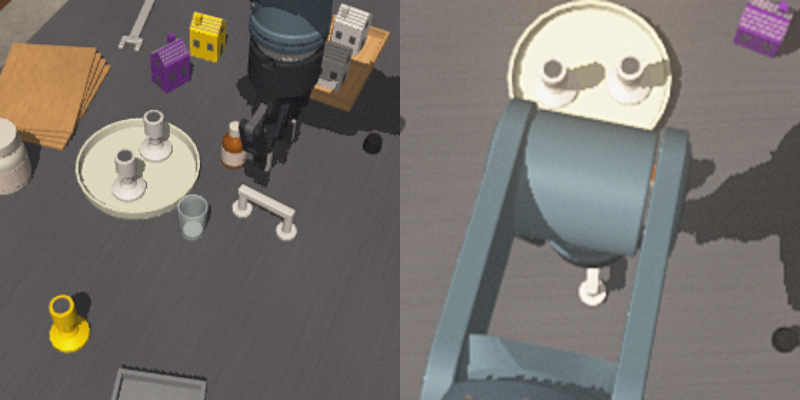

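Both candlesticks stand in the dish, and the handle is where expected (side fit 0.441, 0.011, -7°). I descend onto the bar.

```bash
python3 -m pendant '[[[-1,0,-30,0,45],[0,0,-30,0,45],[0,0,-30,0,45],[0,0,-23,0,45],[0,0,0,0,45],[0,0,0,0,2],[0,0,0,0,2],[0,0,0,0,2]]]'; python3 -m pendant '[[[0,0,0,0,2],[0,0,0,0,2],[0,0,0,0,2]]]'
```

```text
time_s: 31.35
eef_pos: [0.4414, 0.0113, 0.0244]
eef_rot: [0.001, 0.071, 0.997, -0.0]
wrist_force: [0.4, 0.6, 4.1]
opening: 0.125
time_s: 31.72
eef_pos: [0.4414, 0.0113, 0.0244]
eef_rot: [0.001, 0.071, 0.997, -0.0]
wrist_force: [-0.1, 0.6, 7.2]
opening: 0.124
```

```bash
python3 -m pendant '[[[0,0,20,0,2],[0,0,30,0,2],[0,0,30,0,2],[0,0,10,0,2],[0,0,0,0,2]]]'; python3 -m pendant '[[[-1,42,0,-8,2],[-1,42,0,-8,2],[-1,42,0,-8,2],[-1,42,0,-8,2],[-1,42,0,-8,2],[-1,42,0,-8,2],[-1,43,0,-8,2],[-1,43,0,-8.5,2]]]'; python3 -m pendant '[[[0,0,0,0,2],[0,0,0,0,2]]]'
python3 - <<'E'
from h import *
cs=[imaging.camera(n) for n in("side","top")]
cv2.imwrite("pics/s5.png",np.hstack([cv2.resize(cs[0]["img"][280:480,180:380,::-1],(400,400)),cv2.resize(cs[1]["img"][220:380,80:240,::-1],(400,400))]))
E
```

```text
time_s: 32.35
eef_pos: [0.4405, 0.0115, 0.1134]
eef_rot: [0.001, 0.071, 0.997, -0.0]
wrist_force: [-0.3, -0.5, -1.9]
opening: 0.125
time_s: 33.35
eef_pos: [0.4311, 0.3503, 0.1111]
eef_rot: [-0.001, 0.595, 0.804, -0.001]
wrist_force: [0.5, -0.2, -1.1]
opening: 0.127
time_s: 33.6
eef_pos: [0.4312, 0.3487, 0.1115]
eef_rot: [-0.001, 0.592, 0.806, -0.002]
wrist_force: [0.2, 0.2, -1.8]
opening: 0.125
```

View pics/s5.png

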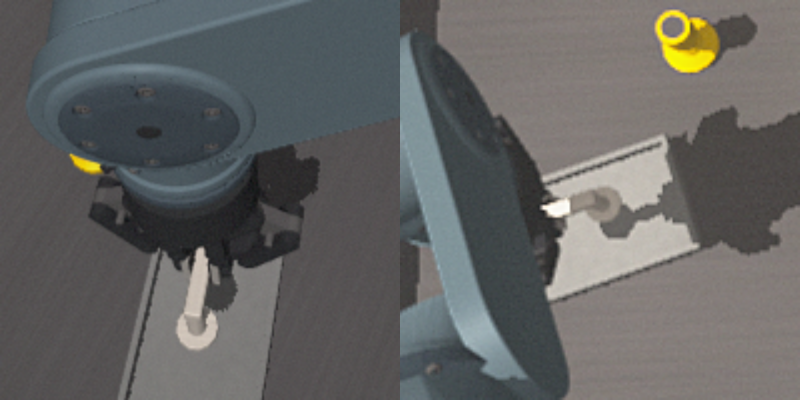

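The handle is held level over the grey tray, roughly centred. I lower it.

```bash
python3 -m pendant '[[[2,0,-30,-1,2],[0,0,-25,0,2],[0,0,-15,0,2],[0,0,-6,0,2],[0,0,0,0,2],[0,0,0,0,2]]]'; python3 -m pendant '[[[0,0,-3,0,2],[0,0,0,0,2],[0,0,0,0,2]]]';python3 -m pendant '[[[0,0,-2,0,2],[0,0,0,0,2],[0,0,0,0,2]]]'
```

```text
time_s: 34.45
eef_pos: [0.4351, 0.3498, 0.0382]
eef_rot: [0.0, 0.6, 0.8, 0.001]
wrist_force: [-0.8, -0.3, -1.3]
opening: 0.125
time_s: 34.83
eef_pos: [0.4344, 0.3496, 0.0344]
eef_rot: [0.0, 0.6, 0.8, 0.0]
wrist_force: [-0.2, -0.3, -0.8]
opening: 0.125
time_s: 35.2
eef_pos: [0.4343, 0.3495, 0.0322]
eef_rot: [-0.0, 0.6, 0.8, -0.0]
wrist_force: [-0.4, 0.5, -1.8]
opening: 0.127
```

```bash
python3 -m pendant '[[[0,0,-1,0,2],[0,0,0,0,2],[0,0,0,0,2]]]'
```

```text
time_s: 35.58
eef_pos: [0.4343, 0.3495, 0.0312]
eef_rot: [-0.0, 0.6, 0.8, -0.0]
wrist_force: [0.5, 0.2, -1.2]
opening: 0.127
```

```bash
python3 -m pendant '[[[0,0,-1,0,2],[0,0,0,0,2],[0,0,0,0,2]]]';python3 -m pendant '[[[0,0,-1,0,2],[0,0,0,0,2],[0,0,0,0,2]]]'
```

```text
time_s: 35.95
eef_pos: [0.4343, 0.3495, 0.0303]
eef_rot: [-0.0, 0.6, 0.8, -0.0]
wrist_force: [-0.2, -0.9, -1.3]
opening: 0.127
time_s: 36.33
eef_pos: [0.4345, 0.3496, 0.0295]
eef_rot: [0.0, 0.6, 0.8, 0.0]
wrist_force: [-0.0, 0.2, 0.8]
opening: 0.124
```

Contact. I release, lift and move off to the start side (x 0.16, y 0.55).

```bash
python3 -m pendant '[[[0,0,0,0,40],[0,0,0,0,40],[0,0,0,0,40],[0,0,10,0,40],[0,0,30,0,40],[0,0,40,0,40],[0,0,50,0,40],[0,0,50,0,40]]]'; python3 -m pendant '[[[-40,30,0,0,40],[-40,30,0,0,40],[-40,30,0,0,40],[-40,30,0,0,40],[-40,30,0,0,40],[-40,30,0,0,40],[0,0,0,0,40],[0,0,0,0,40]]]'
python3 - <<'E'
from fit import *
c=imaging.camera("top"); d=imaging.camera("side"); save(c,"top9");save(d,"side9")
for n,k in(("beaker",0),("bottle",0)): 
  for cc,nm in((c,"top"),(d,"side")): print(n,[np.round(world(cc,r["at"]),3) for r in spotter.tip_of(nm,n)[:1]])
E
```

```text
time_s: 37.33
eef_pos: [0.4342, 0.3494, 0.2115]
eef_rot: [0.0, 0.6, 0.8, 0.0]
wrist_force: [0.5, 0.5, -1.0]
opening: 0.467
time_s: 38.33
eef_pos: [0.1944, 0.5294, 0.2097]
eef_rot: [0.0, 0.599, 0.801, 0.0]
wrist_force: [0.2, -0.3, -0.4]
opening: 0.467
beaker [array([ 0.523,  0.07 , -0.001])]
beaker [array([0.517, 0.068, 0.007])]
bottle [array([ 0.518, -0.067, -0.001])]
bottle [array([ 0.526, -0.067, -0.002])]
```

View pics/top9.png

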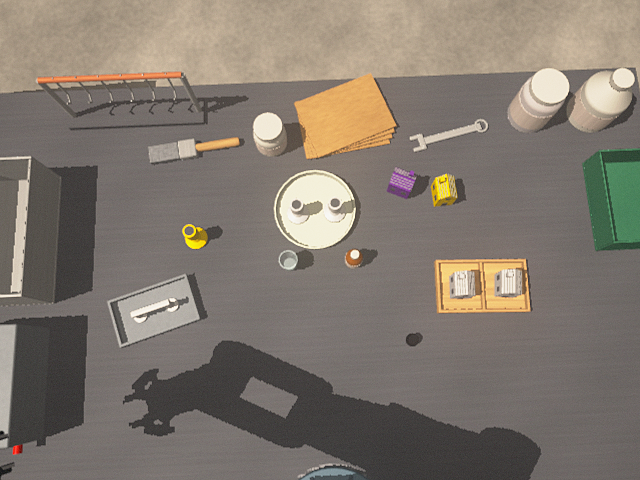

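View pics/side9.png

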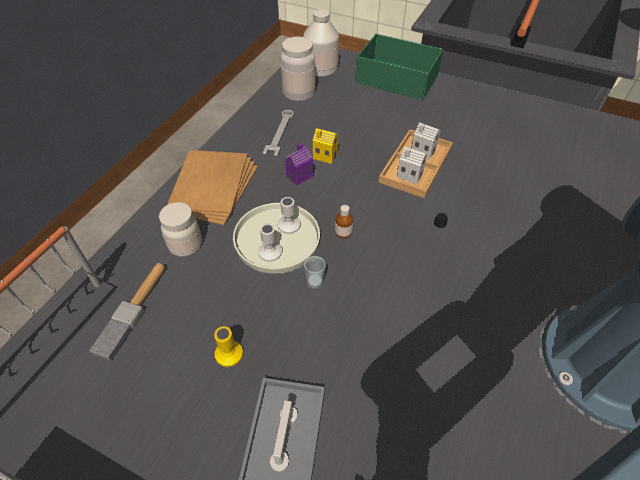

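The final pictures show both houses in their bays (top 462,285 and 509,282), both sticks in the dish (296,210 and 335,208), and the handle in the grey tray (155,310). The beaker and bottle have not moved.

```bash
python3 -c "
from bench import order
print(order.hand_in())"
```

```text
the job is handed in; nothing more can be done
None
```

All five castings are sorted and the job is handed in, finished at about 38 s on the robot's clock. One house stands in each bay of the wooden tray, both silver candlesticks are in the white dish, and the pull handle is in the grey tray. I placed them in that order: houses, candlesticks, handle.

- **Final pictures:** top and side views show all five upright inside their trays, with the gripper clear. The purple and yellow look-alikes are where they were.
- **Beaker and bottle:** the networks place both within about 4 mm of where they stood at the start, which is within their error.
- **Set-downs:** each piece was lowered in 1–3 mm steps until the wrist force showed contact, at most about 18 N, and only then released.
- **Checks that disagreed:** my outline fits for the dish, the grey tray and some partly hidden views were poor. For the two trays I used the network positions and the tray corners instead. The first house fits about 2–4° off square with its bay, well inside its walls.

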